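Sweep the counted ovals into the catch trough and shut the cover

TASK

Three oval cabochons and a round one lie on the white deck of the wooden counting tray. With the fingers, sweep the three ovals over the deck's edge into the catch trough along its left side, without picking any of them up and leaving the round one where it lies, then push the trough's hinged cover over and down until it is fully shut, so that the rest of the deck can be tipped back later. Disturb none of the tools lying round the tray.

Things in the scene. Friction and masses are not known exactly. Their poses are not given: they have to be found in the camera images.
- count_tray: Wooden counting tray, 202 (x) by 204 mm (y), too heavy to shift, turned up to 15 degrees. Origin: at bench height, z up, x away from the robot, y left, towards the trough. Its level white deck spans x -94..94, y -105..30 mm at height 40 mm. Wooden rails 7 mm higher than the deck bound it on three sides; the left edge, y = 30 mm, is open to the trough.
- chute_edge (a point): Middle of the deck's open left edge, at deck height (40 mm); axes as the tray's. From it an aluminium chute falls at 50 degrees to the trough's floor (height 8 mm, y 57..87 mm of the tray). The trough is as long as the deck (x -94..94 mm); its outer wall (y 87..93 mm) and its end walls are 40 mm high.
- cover (a joint): Angle of the aluminium trough cover about its hinge, rad: 0 = shut, level; pi/2 = upright; at the start 1.7 to 2.05, leaning out to the left. Hinge line: along the tray's x at y = 95.5 mm, height 42.5 mm. Plate 198 x 66 x 4 mm, 80 g; shut, its top is 44.5 mm high. The hinge is stiff: the cover stays where it is left and must be pushed all the way (about 1 N at the free edge).
- cover_edge (a point): Middle of the cover's free edge, 68.5 mm from the hinge line; along this edge runs a rolled bead 6 mm thick on the cover's upper (when open, outer) face, its top 48.5 mm high when shut.
- cabochon_2: Oval, orange-brown, 21 x 30 mm, 7 mm high; polished cabochon (flat underneath, domed on top, about 12 g), lying flat side down on the white deck; it slides when its rim is pushed. Origin: centre of its flat underside; z up; its longer side runs along its own y.
- cabochon_3: Oval, cream, 18 x 25 mm, 7 mm high; polished cabochon (flat underneath, domed on top, about 12 g), lying flat side down on the white deck; it slides when its rim is pushed. Origin: centre of its flat underside; z up; its longer side runs along its own y.
- cabochon_6: Oval, slim, blue-green, 16 x 28 mm, 7 mm high; polished cabochon (flat underneath, domed on top, about 12 g), lying flat side down on the white deck; it slides when its rim is pushed. Origin: centre of its flat underside; z up; its longer side runs along its own y.
- cabochon_5: The round one, dark green, 22 mm across, 7 mm high, to be left alone; polished cabochon (flat underneath, domed on top, about 12 g), lying flat side down on the white deck; it slides when its rim is pushed. Origin: centre of its flat underside; z up.
- tweezers: Loose bystander: long steel tweezers, 167 x 17 x 8 mm, lying on the bench to the right of the tray. Origin: centre of the underside; long along its y.
- dop_stick: Loose bystander: dop stick (a dowel with a stone on its end), 124 x 21 x 17 mm, lying on the bench in front of the tray. Origin: centre of the underside; long along its y.
- marker: Loose bystander: white marker with a black cap, 128 x 11 x 11 mm, lying on the bench in front of the tray. Origin: centre of the underside; long along its y.
- loupe: Loose bystander: folding loupe, 59 x 26 x 15 mm, lying on the bench to the left of the tray, towards the robot. Origin: centre of the underside; long along its y.

How it is judged:
By the outcome, as a careful person would: the job done as asked, in the order asked, and still so for the second after the job is handed in, with the robot touching nothing.
It also fails if it takes over 64 s, if anything falls off the work surface, if the arm or the gripper's body presses on something with over 40 N, if the wrist force passes 120 N, or if a joint passes its speed limit or range.

ROBOT

A 6-joint arm with a two-finger parallel gripper is mounted at the origin on a cart in front of the work surface, level with it; the furniture and walls round the work are solid. World frame = base frame: x ahead of the robot, y to its left, z up, the work surface at z = 0. Lengths are in m, angles in rad, forces in N, time in s.
With the tool pointing down it reaches from about 0.275 to 0.875 m from the base axis. Payload 12.5 kg.
Tool frame: the origin (TCP) lies midway between the tips of the shut fingers; the grasp point (between the pads) lies 19 mm behind it (env.grip_point_offset is the distance from the TCP to the grasp point, in m); z points along the fingers, y is the line along which they close (so a half turn about z gives the same grasp; the last joint's range is limited). The gripper opens to 85 mm and grips with 20 to 120 N. Pads are 22 mm wide; open, the fingers measure 114 mm over their backs; the gripper's body (76 mm by 85 mm) begins 54 mm behind the grasp point. The pads swing forward as they close: fully open they stand 13 mm farther back than shut.
Start: joints at [-1.318, 0.351, 1.652, -0, 1.139, -0.085], TCP at [0.182, -0.519, 0.231] pointing down, gripper open.
Joint ranges: [-2.75, 2.75], [-0.79, 2.1], [0.01, 2.65], [-1.57, 4.71], [0.07, 3.14], [-2.87, 2.87]. Speed limits (rad/s): [2.22, 2.22, 2.79, 3.14, 3.14, 3.14].

INTERFACE

Orientations are given as a unit quaternion [w, x, y, z].
In Python, from station import env gives the robot as it stands.
- The arm moves only by the tool send_rows, never from a script. Its argument "rows" is one flat list of numbers, 5 for each row, row after row: the finger opening in m, from 0 to 0.0854, then the shift along the tool's x, y, z in m, then the turn about the tool's z in degrees. In form: [claw, dx, dy, dz, roll, claw, dx, dy, dz, roll, ...]. A call has 1 to 12 rows; each row shifts and turns the commanded pose from where the row before left it, along the tool's axes as they then stand; what a row does not reach is not made up. A row lasts 1/8 s, in which the tool goes at most 62.5 mm and 10.7 degrees, less where a joint would pass 70% of its speed; a pose out of reach is approached as far as the arm can. A call with a gripper value outside its range is refused whole. The fingers move at their own pace and stop on an object; "grip_force" is the grip in N (left out, the last holds). Time passes only in rows, so rows that do not move let the fingers close. It gives the time, the measured TCP pose, the force, the opening and the grip force at its end, in the units of the state.
- env.get_state(): the state, without advancing time (a new reading comes with each control period).
- env.snapshot(name): name is "scene" or "top"; returns a dict with "frame" (420x560x3 uint8, red, green, blue), "z_map" (420x560 float32, m along the optical axis (not along the pixel's ray), 0 where there is no reading), "camera_matrix" (3x3 intrinsics, pixels), "R" (3x3) and "t" (3): a world point X has camera coordinates R X + t. Camera axes: x right, y down, z forward; pixel columns grow to the right and rows downward; lengths in m; the calibration is good to about 2 mm. A picture is of the moment at which its call begins.
- env.hand_in(): hands the job in; it is judged then, once.
The state is a dict: "time": time; "qpos": joint angles; "joint_vel": joint speeds; "effort": joint torques, N m; "position": TCP position; "tool_rot": TCP orientation; "force": force on the tool from outside, world axes, zero at the start; "moment": the same for the moment, N m; "grip_width": opening from 0.0 (shut) to 1.0 (fully open); "grip_force": force on a finger pad.
Only numpy, scipy, OpenCV 4.12 (cv2) and the standard library are available. Lean on these libraries where they do the work, as an engineer would, in place of code of your own. Each camera call takes 0.05 s, during which the arm holds its last target. There are 200 camera calls.

## Working session

There is one attempt and no reset: what is moved stays moved. The work goes in short steps, Python scripts to look and compute and a tool call to move; the robot and the scene stay as the last step left them, time stands still between calls to the robot, and variables do not carry over. Pictures are saved under pics/ and viewed, at most 10 in all, crops included, and the job is handed in when it is done.

Besides the shell and the picture viewer there is one more tool, called after "Emit:" by a JSON object that holds its "op" and its "data". send_rows: Moves the arm, as the interface text tells. Its arguments: {"type":"object","properties":{"rows":{"type":"array"},"grip_force":{"type":"number"}},"required":["rows"]}

```bash
mkdir -p pics; python3 - <<'E'
from station import env
import cv2, numpy as np
for n in ("top","scene"):
    s=env.snapshot(n); cv2.imwrite(f"pics/{n}0.png",s["frame"][:,:,::-1]); np.savez(f"{n}0.npz",**s)
    print(n,s["camera_matrix"].round(1).tolist(),s["R"].round(3).tolist(),s["t"].round(3).tolist())
print(env.get_state())
E
```

```text
top [[483.3, 0.0, 274.5], [0.0, 483.3, 212.2], [0.0, 0.0, 1.0]] [[0.001, -1.0, -0.024], [-0.984, 0.004, -0.18], [0.18, 0.024, -0.983]] [-0.019, 0.483, 0.816]
scene [[383.1, 0.0, 277.1], [0.0, 383.1, 210.2], [0.0, 0.0, 1.0]] [[-0.466, -0.885, -0.01], [-0.675, 0.363, -0.642], [0.571, -0.292, -0.767]] [0.211, 0.394, 0.589]
{'time': 0.1, 'qpos': array([-1.31756605e+00,  3.51170741e-01,  1.65236575e+00,  1.90880493e-05,
        1.13908740e+00, -8.46138389e-02]), 'joint_vel': array([-1.04833633e-03,  2.65924734e-05, -8.84537701e-04,  1.10583256e-04,
       -1.91025927e-04, -2.36272933e-03]), 'effort': array([ 1.00780533e-03, -5.06833363e+01, -2.91875982e+01, -9.16088061e-05,
        2.64106129e-03, -8.29643682e-06]), 'position': array([ 0.18224625, -0.5186133 ,  0.23081647]), 'tool_rot': array([-5.14516865e-04,  9.85767104e-01,  1.68115884e-01, -3.47838581e-05]), 'force': array([-0.15208155,  0.28284175,  0.69159069]), 'moment': array([ 0.03095616, -0.00255888,  0.00358167]), 'grip_force': 0.0, 'grip_width': 0.9994285025532714}
```

View pics/top0.png

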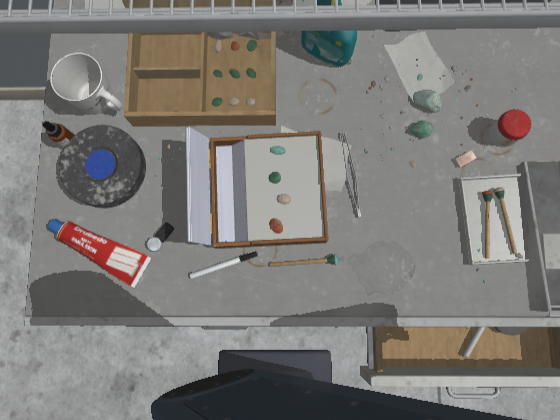

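View pics/scene0.png

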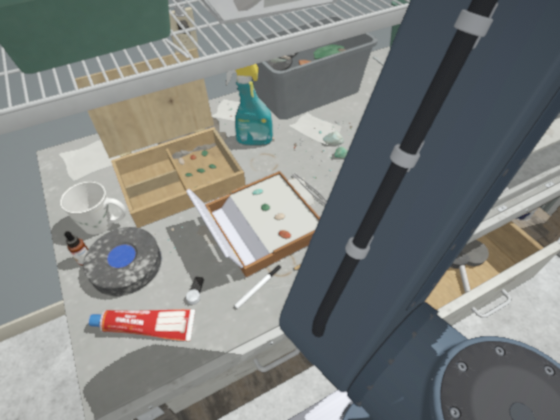

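The top view shows the tray (cols 210-327, rows 132-245) and its open cover on the left. The stones are blue-green (278,150), round dark green (275,177), cream (284,199) and orange (277,225).

```bash
cat > h.py <<'E'
import numpy as np, cv2
def cloud(s):
    K,R,t=s["camera_matrix"],s["R"],s["t"]; z=s["z_map"]
    v,u=np.mgrid[:z.shape[0],:z.shape[1]]
    c=np.stack([(u-K[0,2])*z/K[0,0],(v-K[1,2])*z/K[1,1],z],-1)
    P=(c-t)@R; P[z==0]=np.nan
    return P
def at_z(s,u,v,h):
    K,R,t=s["camera_matrix"],s["R"],s["t"]
    o=-R.T@t; d=R.T@np.linalg.inv(K)@np.array([u,v,1.]); return o+d*(h-o[2])/d[2]
def stones(s,P):
    f=s["frame"].astype(int); m=np.zeros(P.shape[:2],np.uint8)
    hsv=cv2.cvtColor(s["frame"],cv2.COLOR_RGB2HSV)
    return hsv
E
python3 - <<'E'
from h import *
s=dict(np.load("top0.npz")); P=cloud(s); hsv=cv2.cvtColor(s["frame"],cv2.COLOR_RGB2HSV)
print("bench z",np.nanmedian(P[260:300,300:400,2]),"deck z",np.nanmedian(P[160:220,300:312,2]))
print("deck hsv",hsv[190,300],"chute",hsv[190,232],"cream",hsv[199,284])
z=P[...,2]; box=np.zeros(z.shape,bool); box[120:260,180:335]=1
m=(box&(abs(z-.0405)<.0035)).astype(np.uint8)
m=cv2.morphologyEx(m,cv2.MORPH_OPEN,np.ones((5,5)))
white=box&(hsv[...,1]<45)&(hsv[...,2]>150)
d=(m>0)&white
d[:, :243]=0
q=P[d][:,:2]; d=cv2.morphologyEx(d.astype(np.uint8),cv2.MORPH_CLOSE,np.ones((15,15)))
q=P[d>0][:,:2]
r=cv2.minAreaRect((q*1000).astype(np.float32)); print("deck rect mm",r,cv2.boxPoints(r).round(1).tolist())
# stones
n,l,st,c=cv2.connectedComponentsWithStats((cv2.erode(d,np.ones((3,3)))>0).astype(np.uint8)*(hsv[...,1]>35).astype(np.uint8))
for i in range(1,n):
    if st[i,4]<25: continue
    v,u=np.nonzero(l==i)
    w=np.array([at_z(s,a,b,.043)[:2] for a,b in zip(u,v)])*1000
    print(c[i].round(1),st[i,4],w.mean(0).round(1),cv2.minAreaRect(w.astype(np.float32)))
# cover points
m=np.zeros(z.shape,bool); m[125:250,180:215]=1; m&=(z>.05)
print("cover",np.nanmin(P[m],0),np.nanmax(P[m],0), m.sum())
# shelf height
print("shelf",np.nanmedian(P[5:20,100:500].reshape(-1,3),0),np.nanmin(P[5:20,100:500,0]),np.nanmax(P[5:20,100:500,2]))
for a in [(163,232,.01),(347,175,.005),(300,262,.01),(222,265,.01)]: print(a,at_z(s,*a).round(3))
cv2.imwrite("pics/c1.png",cv2.resize(s["frame"][110:290,140:380,::-1],None,fx=3.3,fy=3.3,interpolation=cv2.INTER_CUBIC))
E
```

```text
bench z 0.0006123113991213222 deck z 0.04037231443999039
deck hsv [ 30   6 173] chute [116  20 209] cream [ 15  47 169]
deck rect mm ((531.6961059570312, -33.50199890136719), (186.6630859375, 126.6508560180664), 4.572948455810547) [[433.6000061035156, 22.200000762939453], [443.70001220703125, -104.0999984741211], [629.7999877929688, -89.19999694824219], [619.7000122070312, 37.099998474121094]]
[277.5 149.7] 92 [598.9 -24.7] ((599.3660278320312, -23.827983856201172), (25.557289123535156, 13.29191780090332), 89.59764862060547)
[274.6 177.1] 103 [547.6 -19.4] ((547.7369384765625, -19.293107986450195), (19.881317138671875, 18.59186363220215), 89.68643188476562)
[283.4 198.9] 89 [507.4 -35.3] ((506.8027038574219, -35.45953369140625), (14.712288856506348, 22.912181854248047), 9.409280776977539)
[275.8 225.4] 158 [459.4 -21.7] ((459.67974853515625, -22.433565139770508), (29.05489730834961, 20.135555267333984), 44.67695999145508)
cover [0.42240263 0.09338914 0.05000696] [0.62153548 0.1311403  0.11150523] 2489
shelf [ 0.67175932 -0.05752992  0.35679842] 0.6614490352711103 0.36385625489273327
(163, 232, 0.01) [0.453 0.187 0.01 ]
(347, 175, 0.005) [ 0.561 -0.155  0.005]
(300, 262, 0.01) [ 0.397 -0.065  0.01 ]
(222, 265, 0.01) [0.392 0.077 0.01 ]
```

View pics/c1.png

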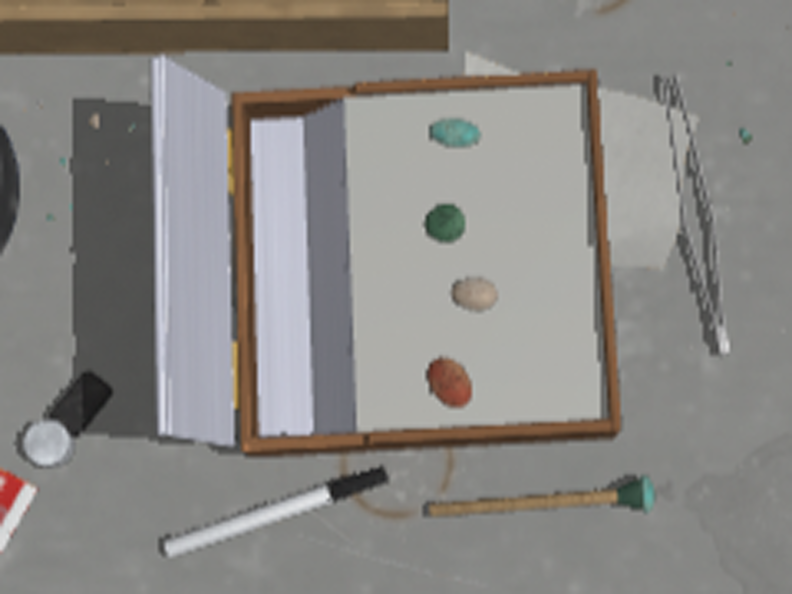

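The crop shows the deck's left edge at crop columns 345-355 and the loupe at lower left, near the tray's near-left corner. The other tools are clear of the tray.

```bash
python3 - <<'E'
from h import *
s=dict(np.load("top0.npz")); P=cloud(s)
cr=lambda a,b:at_z(s,a/3.3+140-.35,b/3.3+110-.35,.04)[:2]*1000
img=np.array([cr(345,97),cr(355,432),cr(583,85),cr(605,417)])
mod=np.array([[94,30],[-94,30],[94,-105],[-94,-105]],float)
H,_=cv2.estimateAffinePartial2D(mod.astype(np.float32),img.astype(np.float32))
sc=np.hypot(H[0,0],H[1,0]); yaw=np.arctan2(H[1,0],H[0,0])
R=H[:,:2]/sc; t=img.mean(0)-R@mod.mean(0); print("scale",sc,"yaw",np.degrees(yaw),"origin",t,"res",(img-(mod@R.T+t)).round(1).tolist())
np.savez("tray.npz",R=R,t=t)
for n,p in dict(o2=(459.4,-21.7),c3=(507.4,-35.3),g5=(547.6,-19.4),b6=(598.9,-24.7)).items(): print(n,(R.T@(np.array(p)-t)).round(1))
q=P[115:255,175:225].reshape(-1,3)*1000; q=q[q[:,2]>52]
y=np.c_[(q[:,:2]-t)@R,q[:,2]]; y=y[(y[:,1]>85)&(abs(y[:,0])<100)]
for z0 in range(55,115,10):
    k=abs(y[:,2]-z0)<5; print(z0,k.sum(),y[k,1].mean().round(1))
print("loupe",((np.array([453,187])-t)@R))
E
```

```text
scale 0.993266778410282 yaw 2.6723437209506473 origin [528.50618486   3.63249071] res [[-0.2, -1.4], [-0.3, -0.2], [-0.6, 0.9], [1.1, 0.7]]
o2 [-70.2 -22.1]
c3 [-22.9 -37.9]
g5 [ 18.  -23.9]
b6 [ 69.  -31.6]
55 259 97.3
65 345 100.8
75 343 104.6
85 359 108.3
95 362 112.0
105 752 118.2
loupe [-66.87469207 186.6885186 ]
```

Emit:
{"op": "send_rows", "data": {"rows": [0,0.03,-0.02,0,-9.4,0,0.03,-0.02,0,-9.4,0,0.03,-0.02,0,-9.4,0,0.03,-0.02,0,-9.4,0,0.03,-0.02,0,-9.4,0,0.03,-0.02,0,-9.4,0,0.03,-0.02,0,-9.4,0,0.03,-0.02,0,-9.4,0,0,0,0,0]}}

```text
time: 1.23
position: [0.2006, -0.2496, 0.2312]
tool_rot: [-0.0, 0.678, 0.735, 0.0]
force: [-0.3, -0.7, 0.2]
grip_width: -0.0
grip_force: 0.0
```

Emit:
{"op": "send_rows", "data": {"rows": [0,0,0,0,1.9,0.005,0.018,0.0269,0.012,0,0.005,0.018,0.0269,0.012,0,0.005,0.018,0.0269,0.012,0,0.005,0.018,0.0269,0.012,0,0.005,0.018,0.0269,0.012,0,0.005,0.018,0.0269,0.012,0,0.005,0.018,0.0269,0.012,0,0.005,0.018,0.0269,0.012,0,0.005,0.018,0.0269,0.012,0,0.005,0.018,0.0269,0.012,0,0.005,0,0,0.02,0]}}

```text
time: 2.72
position: [0.4641, -0.0582, 0.0905]
tool_rot: [0.001, 0.691, 0.723, 0.0]
force: [-0.4, -0.3, 0.1]
grip_width: 0.061
grip_force: 0.0
```

```bash
cat >> h.py <<'E'
def where():
    from station import env
    T=np.load("tray.npz"); s=env.get_state(); p=s["position"]*1000
    xy=T["R"].T@(p[:2]-T["t"]); print("t",s["time"],"tray xyz",xy.round(1),p[2].round(1),"yaw",(2*np.degrees(np.arctan2(s["tool_rot"][2],s["tool_rot"][1]))).round(2),"F",s["force"].round(1),"w",s["grip_width"])
E
python3 - <<'E'
from h import *
from station import env
where()
s=env.snapshot("top"); cv2.imwrite("pics/c2.png",cv2.resize(s["frame"][110:290,140:380,::-1],None,fx=3.3,fy=3.3,interpolation=cv2.INTER_CUBIC))
E
```

```text
t 2.725 tray xyz [-67.2 -58.7] 90.5 yaw 92.58 F [-0.4 -0.3  0.1] w 0.060624539684915706
```

View pics/c2.png

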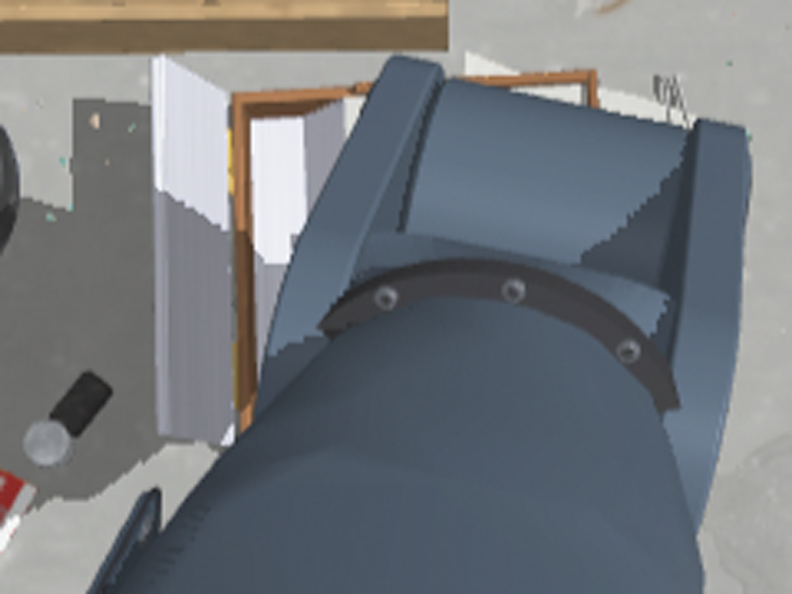

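The top view is blocked by the wrist; only the cover (crop cols 155-230) is visible. I'll continue from the measured poses.

Emit:
{"op": "send_rows", "data": {"rows": [0.005,0,-0.003,0.016,0,0.005,0,0,0.016,0,0.005,0,0,0.016,0,0.005,0,0,0,0]}}

```text
time: 3.28
position: [0.4583, -0.0591, 0.0423]
tool_rot: [-0.001, 0.691, 0.723, -0.001]
force: [0.1, -0.8, 0.6]
grip_width: 0.057
grip_force: 0.0
```

```bash
python3 - <<'E'
from h import *
from station import env
where()
s=env.snapshot("top"); P=cloud(s); q=P[90:300,200:400].reshape(-1,3); q=q[q[:,2]>.15]
k=np.argsort(-q[:,0])[:400:80]; print(q[k].round(3)); print("top z",np.nanmax(q[q[:,0]>.5][:,2]))
s=env.snapshot("scene"); cv2.imwrite("pics/s3.png",cv2.resize(s["frame"][130:330,150:400,::-1],None,fx=3,fy=3,interpolation=cv2.INTER_CUBIC))
E
```

```text
t 3.275 tray xyz [-73.1 -59.3] 42.3 yaw 92.58 F [ 0.1 -0.8  0.6] w 0.05729578005338984
[[ 0.516 -0.013  0.324]
 [ 0.504 -0.034  0.329]
 [ 0.5   -0.014  0.347]
 [ 0.497 -0.045  0.336]
 [ 0.495 -0.038  0.34 ]]
top z 0.34890221879648387
```

View pics/s3.png

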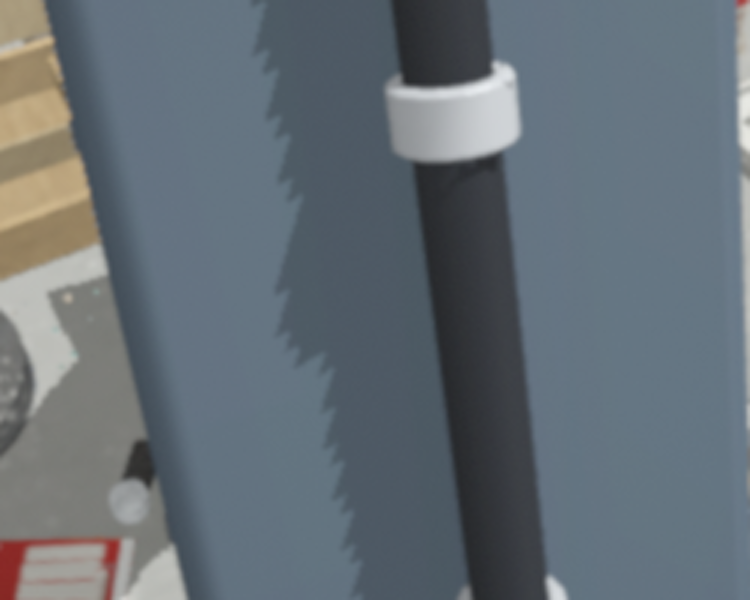

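Emit:
{"op": "send_rows", "data": {"rows": [0.005,0.007,0.002,0,0,0.005,0.008,0,0,0,0.005,0.008,0,0,0,0.005,0.008,0,0,0,0.005,0.008,0,0,0,0.005,0.008,0,0,0,0.005,0.008,0,0,0,0.005,0.008,0,0,0,0.005,0.008,0,0,0,0.005,0.008,0,0,0,0.005,0.003,0,0,0,0.005,0,0,0,0]}}

```text
time: 4.88
position: [0.4567, 0.0232, 0.0432]
tool_rot: [-0.0, 0.69, 0.723, -0.0]
force: [0.3, 0.4, -0.3]
grip_width: 0.057
grip_force: 0.0
```

```bash
python3 -c "from h import *;where()"
```

```text
t 4.875 tray xyz [-70.8  22.9] 43.2 yaw 92.67 F [ 0.3  0.4 -0.3] w 0.0568275370712113
```

Emit:
{"op": "send_rows", "data": {"rows": [0.005,-0.025,0,0,0,0.005,-0.025,0,0,0,0.005,-0.025,0,0,0,0.005,-0.025,0,0,0,0.005,0,0.012,0,0,0.008,0,0.012,0,0,0.008,0,0.012,0,0,0.008,0,0.012,0,0,0.008,0,0,0,0,0.008,0.01,0,0,0,0.008,0.006,0,0,0]}}

```text
time: 6.25
position: [0.5082, -0.0578, 0.0432]
tool_rot: [-0.0, 0.69, 0.723, -0.0]
force: [0.2, -0.5, -0.2]
grip_width: 0.096
grip_force: 0.0
```

```bash
python3 -c "from h import *;where()"
```

```text
t 6.25 tray xyz [-23.1 -60.5] 43.2 yaw 92.67 F [ 0.2 -0.5 -0.2] w 0.09569808712958883
```

Emit:
{"op": "send_rows", "data": {"rows": [0.008,0.007,0,0,0,0.008,0.008,0,0,0,0.008,0.008,0,0,0,0.008,0.008,0,0,0,0.008,0.008,0,0,0,0.008,0.008,0,0,0,0.008,0.008,0,0,0,0.008,0.008,0,0,0,0.008,0.008,0,0,0,0.008,0.008,0,0,0,0.008,0.004,0,0,0,0.008,0,0,0,0]}}

```text
time: 7.75
position: [0.5049, 0.0245, 0.0433]
tool_rot: [-0.0, 0.69, 0.723, 0.0]
force: [0.5, -0.2, 0.4]
grip_width: 0.096
grip_force: 0.0
```

```bash
python3 -c "from h import *;where()"
```

```text
t 7.75 tray xyz [-22.7  22. ] 43.3 yaw 92.68 F [ 0.5 -0.2  0.4] w 0.09555449018087046
```

Emit:
{"op": "send_rows", "data": {"rows": [0.008,-0.025,0,0,0,0.008,-0.025,0,0,0,0.008,-0.025,0,0,0,0.008,-0.025,0,0,0,0.008,0,0.015,0,0,0.008,0,0.015,0,0,0.008,0,0.015,0,0,0.008,0,0.015,0,0,0.008,0,0.015,0,0,0.008,0,0.015,0,0,0.008,0,0,0,0,0.008,0.014,0,0,0]}}

```text
time: 9.25
position: [0.598, -0.0576, 0.043]
tool_rot: [-0.0, 0.691, 0.723, -0.0]
force: [0.3, 1.5, 0.5]
grip_width: 0.091
grip_force: 0.0
```

```bash
python3 -c "from h import *;where()"
```

```text
t 9.25 tray xyz [ 66.6 -64.4] 43.0 yaw 92.58 F [0.3 1.5 0.5] w 0.09142409756470948
```

Emit:
{"op": "send_rows", "data": {"rows": [0.008,0.007,0,0,0,0.008,0.008,0,0,0,0.008,0.008,0,0,0,0.008,0.008,0,0,0,0.008,0.008,0,0,0,0.008,0.008,0,0,0,0.008,0.008,0,0,0,0.008,0.008,0,0,0,0.008,0.008,0,0,0,0.008,0.008,0,0,0,0.008,0.007,0,0,0,0.008,0,0,0,0]}}

```text
time: 10.75
position: [0.5947, 0.0289, 0.0433]
tool_rot: [-0.0, 0.69, 0.723, 0.0]
force: [0.4, 0.1, -0.7]
grip_width: 0.096
grip_force: 0.3
```

```bash
python3 -c "from h import *;where()"
```

```text
t 10.75 tray xyz [67.3 22.2] 43.3 yaw 92.69 F [ 0.4  0.1 -0.7] w 0.09560054392376294
```

Emit:
{"op": "send_rows", "data": {"rows": [0.008,-0.025,0,0,0,0.008,-0.025,0,0,0,0.008,-0.025,0,0,0,0.008,-0.025,0,0,0,0.008,0,-0.02,0,0,0.008,0,-0.02,0,0,0.008,0,-0.02,0,0,0.008,0,-0.02,0,0,0.008,0,-0.02,0,0,0,0,-0.02,0,0,0,0,0,-0.03,0,0,0,0,-0.04,0]}}

```text
time: 12.25
position: [0.4788, -0.0771, 0.1136]
tool_rot: [-0.001, 0.691, 0.723, -0.0]
force: [-0.2, 0.2, -0.3]
grip_width: 0.002
grip_force: 0.0
```

Emit:
{"op": "send_rows", "data": {"rows": [0,-0.04,0,-0.02,0,0,-0.04,0,-0.02,0,0,-0.04,0,0,0,0,-0.04,0,0,0,0,-0.04,0,0,0,0,-0.04,0,0,0,0,0,0,0,0]}}

```text
time: 13.12
position: [0.4903, -0.3192, 0.1531]
tool_rot: [0.0, 0.692, 0.722, -0.0]
force: [0.6, 0.5, -0.2]
grip_width: 0.002
grip_force: 0.0
```

```bash
python3 - <<'E'
from h import *
from station import env
where()
s=env.snapshot("top"); np.savez("top1.npz",**s); cv2.imwrite("pics/c4.png",cv2.resize(s["frame"][110:290,140:380,::-1],None,fx=3.3,fy=3.3,interpolation=cv2.INTER_CUBIC))
E
```

```text
t 13.125 tray xyz [ -53.2 -320.7] 153.1 yaw 92.5 F [ 0.6  0.5 -0.2] w 0.0023133887605950886
```

View pics/c4.png

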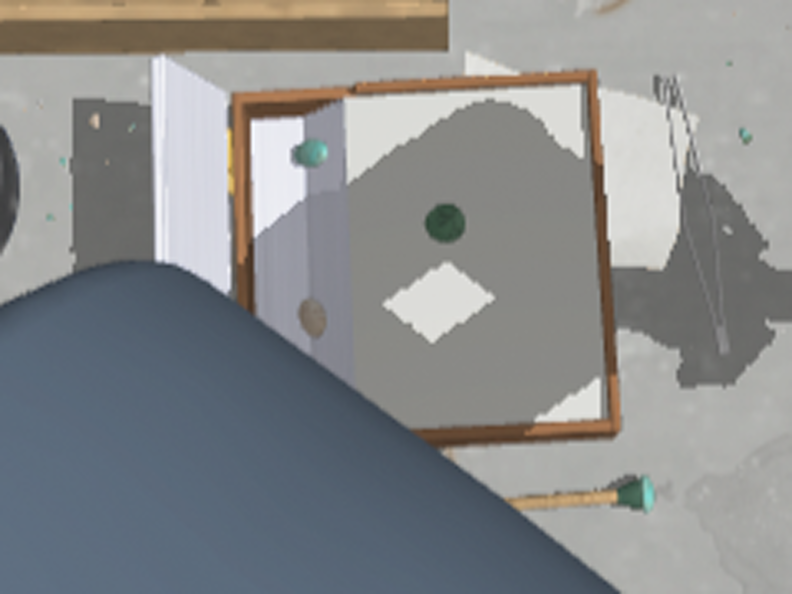

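Blue-green (crop 310,152) and cream (313,318) lie in the trough and the round one has not moved (445,222). Orange is off the deck, with its part of the trough hidden behind the arm. Next I move to the outside of the cover.

Emit:
{"op": "send_rows", "data": {"rows": [0,0.04,0.004,-0.005,0,0,0.04,0.004,0,0,0,0.04,0.004,0,0,0,0.04,0.004,0,0,0,0.04,0.004,0,0,0,0.04,0.004,0,0,0,0.04,0.004,0,0,0,0.04,0.004,0,0,0,0.04,0.004,0,0,0,0.04,0.005,0,0,0,0.04,0.005,0,0,0,0.036,0.005,0,0]}}

```text
time: 14.68
position: [0.5187, 0.1632, 0.1584]
tool_rot: [-0.0, 0.69, 0.724, -0.0]
force: [1.0, 0.3, 0.1]
grip_width: -0.002
grip_force: 0.0
```

Emit:
{"op": "send_rows", "data": {"rows": [0,0,0,0,0]}}

```text
time: 14.8
position: [0.5187, 0.1635, 0.1583]
tool_rot: [-0.0, 0.689, 0.724, 0.0]
force: [-0.6, -0.2, 0.0]
grip_width: -0.001
grip_force: 0.0
```

```bash
python3 - <<'E'
from h import *
from station import env
where()
a=env.snapshot("top")["frame"][110:290,140:380,::-1]; b=env.snapshot("scene")["frame"][130:310,130:370,::-1]
cv2.imwrite("pics/c5.png",cv2.resize(np.vstack([a,b]),None,fx=1.66,fy=1.66,interpolation=cv2.INTER_CUBIC))
E
```

```text
t 14.8 tray xyz [ -2.3 160.2] 158.3 yaw 92.85 F [-0.6 -0.2  0. ] w -0.0012673667962600304
```

View pics/c5.png

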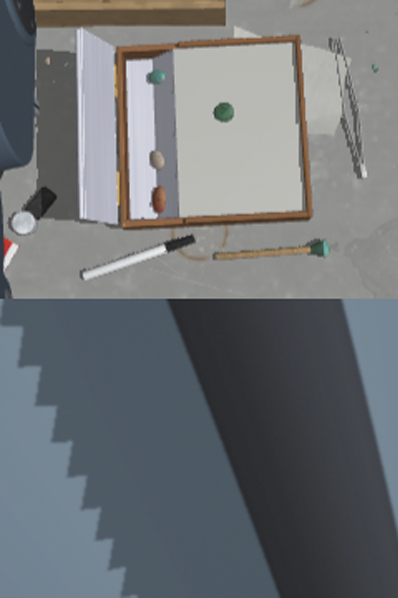

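All three ovals lie in the trough: top-view pixels blue-green (156,76), cream (157,158) and orange (159,198). The round one is where it was, so next I push the cover.

Emit:
{"op": "send_rows", "data": {"rows": [0,0,0.002,0.022,0,0,0,0,0.022,0,0,0,0,0.021,0,0,-0.008,0,0,0,0,-0.008,0,0,0,0,-0.008,0,0,0,0,-0.008,0,0,0,0,-0.008,0,0,0,0,-0.006,0,0,0,0,-0.006,0,0,0,0,0,0,0,0]}}

```text
time: 16.27
position: [0.5239, 0.1088, 0.0932]
tool_rot: [-0.0, 0.691, 0.723, -0.0]
force: [0.2, -0.9, -0.5]
grip_width: 0.001
grip_force: 0.0
```

```bash
python3 - <<'E'
from h import *
from station import env
where()
T=np.load("tray.npz"); q=cloud(env.snapshot("top"))[115:255,175:300].reshape(-1,3)*1000; q=q[q[:,2]>52]
y=np.c_[(q[:,:2]-T["t"])@T["R"],q[:,2]]; y=y[(y[:,1]>15)&(y[:,1]<140)&(abs(y[:,0])<100)&(y[:,2]<118)]
for z0 in range(55,125,10):
    k=abs(y[:,2]-z0)<5; print(z0,k.sum(),y[k,1].mean().round(1) if k.any() else 0)
E
```

```text
t 16.275 tray xyz [  0.3 105.3] 93.2 yaw 92.63 F [ 0.2 -0.9 -0.5] w 0.0011972094502486611
55 6 90.9
65 6 89.8
75 10 88.9
85 2 89.0
95 3 86.0
105 26 86.5
115 114 88.3
```

Emit:
{"op": "send_rows", "data": {"rows": [0,-0.0098,0,0.0019,0,0,-0.0067,0,0.002,0,0,-0.0056,0,0.0025,0,0,-0.0059,0,0.0037,0,0,-0.0048,0,0.0038,0,0,-0.0047,0,0.0051,0,0,-0.0036,0,0.005,0,0,-0.0034,0,0.0061,0,0,-0.0021,0,0.0058,0,0,-0.0014,0,0.0058,0,0,-0.0007,0,0.0044,0,0,0,0,0,0]}}

```text
time: 17.82
position: [0.526, 0.0606, 0.0468]
tool_rot: [-0.0, 0.691, 0.723, -0.0]
force: [0.6, 1.6, 0.7]
grip_width: 0.003
grip_force: 0.0
```

```bash
python3 -c "from h import *;where()"
```

```text
t 17.825 tray xyz [ 0.1 57. ] 46.8 yaw 92.65 F [0.6 1.6 0.7] w 0.002536394991206456
```

Emit:
{"op": "send_rows", "data": {"rows": [0,0,0,-0.006,0,0,-0.009,0,0,0,0,0,0,0.006,0,0,0,0,0.001,0,0,0,0,0.001,0,0,0,0,0.0005,0,0,0,0,0,0]}}

```text
time: 18.7
position: [0.5266, 0.0517, 0.0447]
tool_rot: [-0.0, 0.691, 0.723, 0.0]
force: [0.2, -0.6, 0.1]
grip_width: 0.001
grip_force: 0.0
```

```bash
python3 -c "from h import *;where()"
```

```text
t 18.7 tray xyz [ 0.3 48.1] 44.7 yaw 92.66 F [ 0.2 -0.6  0.1] w 0.0006577307406988575
```

Barely any force yet, so I press further in small steps.

Emit:
{"op": "send_rows", "data": {"rows": [0,0,0,0.001,0,0,0,0,0,0]}}

```text
time: 18.95
position: [0.5268, 0.0517, 0.0445]
tool_rot: [0.0, 0.69, 0.723, 0.0]
force: [-3.8, -0.2, 10.1]
grip_width: 0.0
grip_force: 5.4
```

Emit:
{"op": "send_rows", "data": {"rows": [0,0,0,0.001,0,0,0,0,0,0]}}

```text
time: 19.2
position: [0.5268, 0.0517, 0.0443]
tool_rot: [0.0, 0.69, 0.723, 0.0]
force: [-7.8, -0.4, 23.5]
grip_width: 0.001
grip_force: 11.6
```

Firm contact at 44.5 mm: the cover is shut. I lift, go clear to the left and take a look.

Emit:
{"op": "send_rows", "data": {"rows": [0,0,0,-0.01,0,0,0,0,-0.03,0,0,0,0,-0.04,0,0,0.03,0,-0.03,0,0,0.04,0,0,0,0,0.04,0,0,0,0,0.04,0,0,0,0,0,0,0,0]}}

```text
time: 20.2
position: [0.5193, 0.2036, 0.1528]
tool_rot: [-0.0, 0.69, 0.724, 0.0]
force: [0.0, -0.6, -0.7]
grip_width: 0.0
grip_force: 0.0
```

```bash
python3 - <<'E'
from h import *
from station import env
where()
s=env.snapshot("top"); a=s["frame"][110:290,140:380,::-1]
cv2.imwrite("pics/c6.png",cv2.resize(a,None,fx=3,fy=3,interpolation=cv2.INTER_CUBIC))
T=np.load("tray.npz"); q=cloud(s)[115:255,175:300].reshape(-1,3)*1000
y=np.c_[(q[:,:2]-T["t"])@T["R"],q[:,2]]
for lo,hi in((24,28),(28,34),(38,50),(50,65),(65,80),(80,94),(-90,-50)):
    r=[]
    for xa,xb in((-90,-30),(-30,30),(30,90)):
        k=(y[:,1]>lo)&(y[:,1]<hi)&(y[:,0]>xa)&(y[:,0]<xb); r.append(np.median(y[k,2]).round(1) if k.any() else None)
    print(lo,hi,r)
E
```

```text
t 20.2 tray xyz [2.000e-01 2.001e+02] 152.8 yaw 92.82 F [ 0.  -0.6 -0.7] w 0.0004343971624220471
24 28 [np.float64(47.8), np.float64(47.6), np.float64(48.0)]
28 34 [np.float64(46.3), np.float64(46.1), np.float64(46.9)]
38 50 [np.float64(45.1), np.float64(45.1), np.float64(45.0)]
50 65 [np.float64(44.9), np.float64(44.9), np.float64(45.1)]
65 80 [np.float64(45.2), np.float64(44.8), np.float64(45.4)]
80 94 [np.float64(45.5), np.float64(44.9), np.float64(45.4)]
-90 -50 [np.float64(40.6), np.float64(40.4), np.float64(40.5)]
```

View pics/c6.png

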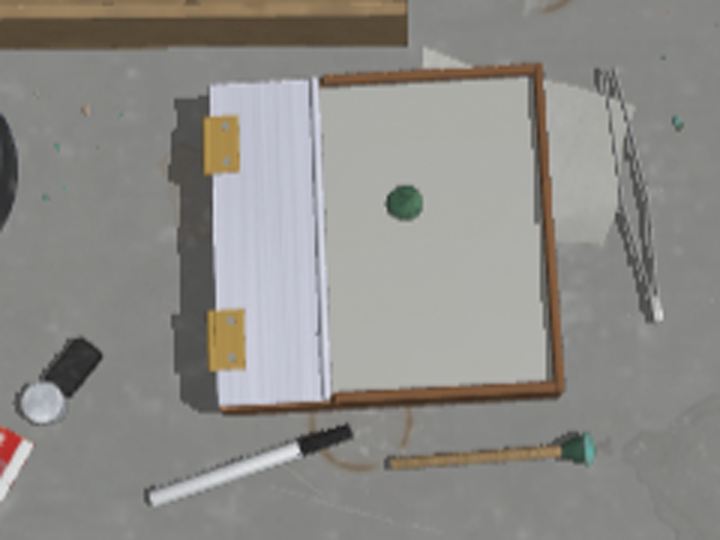

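The cover lies level (plate at 45 mm, bead at about 48 mm). Only the round stone (crop 405,203) is on the deck, and the tools have not moved.

```bash
python3 -c "
from station import env
print(env.hand_in())"
```

```text
the job is handed in; nothing more can be done
None
```

The three ovals are swept into the trough, the cover is fully shut, the round stone and the tools lie where they were, and the job is handed in at about 20 s of the 64 s allowed.

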